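# Tip a culture flask to 25 degrees, level it and hang the saddle weight

### The job

Press the tab of the flask cradle down until the flask is tipped to 25 degrees, cap end down (never beyond 35), keep it there for two seconds, then bring the cradle back fully level by pressing down its other end. Then pick up the U-shaped saddle weight by its fin and hang it astride the cradle's end bar so that the cradle stays level. The flask stays lying in its cradle; leave everything else where it stands.

Things in the scene. Friction and masses are not known exactly. Their poses are not given: they have to be found in the camera images.
- cradle (a joint): tilt of the flask cradle in rad: 0 = level (a hard stop), growing to 0.8 as its cap end (the end with the flat press tab) goes down; 25 degrees = 0.436. The hinge is stiff with friction (0.35 N m: about 3 N at the tab or bar moves it), so it stays where it is left. It starts level.
- cradle_hinge (a point): hinge axis of the steel flask cradle, at its middle, 110 mm above the table; axes turn with the cradle: x along the hinge (across the cradle), y along the cradle to its cap end, z up out of the tray. It tips like a seesaw on a white stand (foot 160 x 150 mm, uprights at x = +-60 mm, an angle scale on the far one).
- cradle_floor (a point): centre of the cradle tray's inner floor, 8 mm above the hinge axis; axes as the cradle's. The tray is 95 mm wide (x) and 161 mm long (y), walls 14 to 16 mm high above the floor.
- cradle_pad (a point): top face of the flat press tab (60 mm wide, 62 mm long, 6 mm thick) that sticks out beyond the flask's cap end; this point is at y = +118 mm, z = +8 mm from the hinge, 37 mm beyond the tray's end wall; tab outer edge at y = 142 mm. It is clear underneath.
- cradle_bar (a point): middle of the round horizontal bar (12 mm diameter, along x) carried by two side arms beyond the other end of the tray, at y = -150 mm, z = +8 mm from the hinge. Free length between the arms 84 mm (a saddle has 12 mm of room either way); 64 mm of clear gap between the bar and the tray's end wall, open below.
- flask: clear flat culture flask with white cap lying loose in the cradle, 84 wide (x) x 150 long (y) x 37 high, 0.12 kg; origin at the centre of its underside, cap towards +y, z up.
- saddle: steel saddle weight, about 0.5 kg, an upside-down U standing on its two legs. Origin: centre of its underside; x along its 60 mm width, y across the U. Legs 60 mm high, 6 mm thick, slot between them 28 mm (y), bridge from 60 to 68 mm up; on top a grey grip fin 40 mm (x) x 12 mm (y), from 68 to 108 mm up: pinch it across y.
- saddle_in (a point): underside of the saddle's bridge, centre of the slot, 60 mm above the saddle's origin. When hung, the saddle's x lies along the bar (either way round) and this point is 6 mm above the bar's middle.
- tipbox: grey pipette-tip box with clear lid, 100 x 70 x 50 high mm, a bystander; origin at the centre of its underside
- bottle: glass bottle, 70 diameter, 150 high mm, a bystander; origin at the centre of its underside
- dishes: stack of three petri dishes, 90 diameter, 42 high mm, a bystander; origin at the centre of its underside
- timer: flat white timer, 50 x 70 x 22 high mm, a bystander; origin at the centre of its underside
- rack: blue tube rack, 80 x 180 x 50 high, with capped tubes to 94 high mm, a bystander; origin at the centre of its underside
- beaker: white plastic beaker, 80 diameter, 90 high mm, a bystander; origin at the centre of its underside
There are look-alikes about, which are no part of the job. Leave any red look-alike of the saddle alone.

How it is judged:
By the outcome, as a careful person would: the job done as asked, in the order asked, and still so for the second after the job is handed in, with the robot touching nothing.
It also fails if it takes over 64 s, if anything falls off the work surface, if the arm or the gripper's body presses on something with over 40 N, if the wrist force passes 120 N, or if a joint passes its speed limit or range.

### The arm

A 6-joint arm with a two-finger parallel gripper is mounted at the origin on the work surface. World frame = base frame: x ahead of the robot, y to its left, z up, the work surface at z = 0. Lengths are in m, angles in degrees, forces in N, time in s.
With the tool pointing down it reaches from about 0.325 to 0.85 m from the base axis. Payload 15.5 kg.
Tool frame: the origin (TCP) lies at the very end of the fingers, on their centre line; the grasp point (between the pads) lies arm.grip_depth behind it (arm.grip_depth is the distance from the TCP to the grasp point, in m); z points along the fingers, y is the direction in which the jaws open and shut (so a half turn about z gives the same grasp; the last joint's range is limited). The gripper opens to 91 mm and grips with 3 to 60 N. Pads are 32 mm wide; open, the fingers measure 118 mm over their backs; the gripper's body (76 mm by 178 mm) begins 60 mm behind the grasp point.
Start: joints at [67.294, 28.281, 77.091, -0, 74.628, -5.472], TCP at [0.185, 0.597, 0.214] pointing down, gripper open.
Joint ranges: [-166.48, 166.48], [-47.26, 123.95], [12.59, 153.08], [-70.14, 250.14], [6.76, 159.57], [-176.63, 176.63]. Speed limits (degrees/s): [108.29, 108.29, 147.25, 172.46, 172.46, 172.46].

### API

Orientations are given as a 3x3 rotation matrix whose columns are the frame's x, y, z axes.
In Python, from rig import arm gives the robot as it stands. Calls block until the motion is done:
- arm.move_to(position, orientation): joint-space move of the TCP to a pose.
- arm.move_l(position, orientation=None, feed=0.15): straight line of the TCP; orientation=None keeps the orientation; feed is the mean speed in m/s.
- arm.move_joints(angles): joint-space move.
- arm.grip(opening): finger opening in m; the grip force is fixed at half the most; returns when the fingers have stopped.
- arm.sleep(seconds).
- arm.solve_ik(position, orientation): joint angles nearest the present ones, or None.
- arm.snapshot(name): name is "scene" or "top" or "wrist"; returns the picture (400x640x3 uint8, red, green, blue); there is no depth.
- arm.get_calibration(name): a dict with "intrinsics" (3x3 intrinsics, pixels), "k1" (the pictures are not rectified: a ray, as slopes to the right and down, at radius r is drawn at 1 + k1 r^2 times it, then the intrinsics apply), "cam_to_world" (4x4, takes a point from camera to world coordinates). Camera axes: x right, y down, z forward; pixel columns grow to the right and rows downward; lengths in m; the calibration is good to about 2 mm. A picture is of the moment at which its call begins: read the wrist's pose just before it. get_calibration takes no time and is no camera call; for the wrist camera it gives the pose at the moment of the call.
A pose or a line that the arm cannot do raises arm.Unreachable and nothing moves.
- arm.sign_off(): hands the job in, once; it reports no verdict.
Readings, each from a call of its own:
- arm.current_t(): time.
- arm.current_joint_positions(): joint angles.
- arm.current_dq(): joint speeds.
- arm.current_tau(): joint torques, N m.
- arm.current_ee_pos(): TCP position.
- arm.current_tool_rot(): TCP orientation.
- arm.current_force(): force on the tool from outside, world axes, zero at the start.
- arm.current_torque(): the same for the moment, N m.
- arm.current_width(): finger opening in m.
Only numpy, scipy, OpenCV 4.12 (cv2) and the standard library are available. Lean on these libraries where they do the work, as an engineer would, in place of code of your own. Each camera call takes 0.05 s, during which the arm holds its last target. There are 200 camera calls.

## Working session

There is one attempt and no reset: what is moved stays moved. The work goes in short steps, each a Python script; the robot and the scene stay as the last script left them, time stands still between calls to the robot, and variables do not carry over. Pictures are saved under pics/ and viewed, about 8 in all and at most 12, crops included, and the job is handed in when it is done.

```bash
ls; mkdir -p pics
cat > h.py <<'E'
import numpy as np, cv2
from rig import arm
def save(img,name): cv2.imwrite('pics/'+name,cv2.cvtColor(img,cv2.COLOR_RGB2BGR))
def ray(cal,px):
    K=np.array(cal["intrinsics"]);T=np.array(cal["cam_to_world"]);k=cal["k1"]
    d=np.array([(px[0]-K[0,2])/K[0,0],(px[1]-K[1,2])/K[1,1]]);u=d.copy()
    for _ in range(30): u=d/(1+k*(u@u))
    v=T[:3,:3]@np.array([u[0],u[1],1.]);return T[:3,3],v
def at_z(cal,px,z):
    o,v=ray(cal,px);return o+v*(z-o[2])/v[2]
def proj(cal,P):
    K=np.array(cal["intrinsics"]);T=np.array(cal["cam_to_world"]);k=cal["k1"]
    p=T[:3,:3].T@(np.asarray(P)-T[:3,3]);u=p[:2]/p[2];u=u*(1+k*(u@u))
    return np.array([K[0,0]*u[0]+K[0,2],K[1,1]*u[1]+K[1,2]])
def tri(c):
    A=np.zeros((3,3));b=np.zeros(3)
    for cal,px in c:
        o,v=ray(cal,px);v=v/np.linalg.norm(v);M=np.eye(3)-np.outer(v,v);A+=M;b+=M@o
    return np.linalg.solve(A,b)
E
python3 - <<'E'
from h import *
for n in("scene","top"): save(arm.snapshot(n),n+'0.png'); c=arm.get_calibration(n);print(n,np.round(c["intrinsics"],1).tolist(),c["k1"],np.round(c["cam_to_world"],3).tolist())
print(arm.grip_depth,arm.current_tool_rot(),arm.current_t())
E
```

```text
pics
scene [[392.9, 0.0, 313.9], [0.0, 392.9, 199.8], [0.0, 0.0, 1.0]] 0.011352225394279691 [[-0.831, 0.405, -0.382, 0.975], [0.557, 0.586, -0.588, 0.635], [-0.014, -0.702, -0.712, 0.929], [0.0, 0.0, 0.0, 1.0]]
top [[381.9, 0.0, 322.0], [0.0, 381.9, 197.4], [0.0, 0.0, 1.0]] -0.021199998248176206 [[-0.003, -0.987, 0.159, 0.412], [-1.0, 0.008, 0.029, -0.051], [-0.03, -0.159, -0.987, 1.053], [0.0, 0.0, 0.0, 1.0]]
0.0188 [[-9.55107135e-01  2.96260380e-01 -3.83992524e-04]
 [ 2.96260620e-01  9.55106617e-01 -9.97831378e-04]
 [ 7.11358975e-05 -1.06679773e-03 -9.99999428e-01]] 0.1
```

View pics/top0.png

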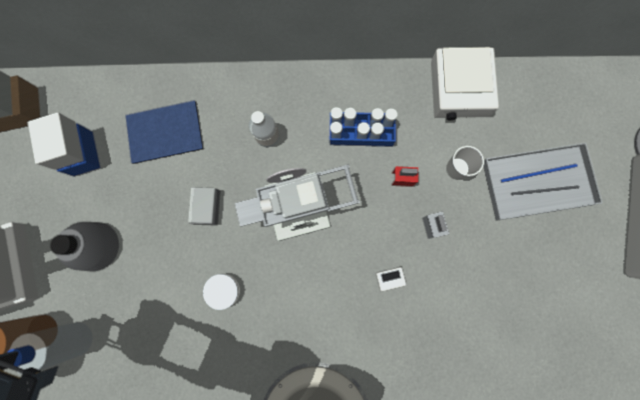

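View pics/scene0.png

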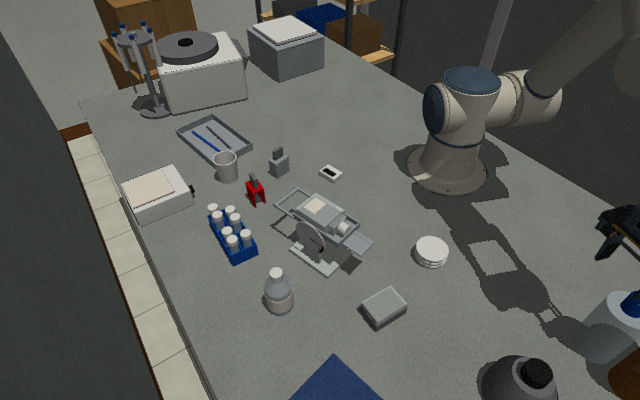

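The cradle shows in top with its tab at about (248,211) and its bar at about (352,187). There are two saddles: a red look-alike at (405,175) and a steel grey one at (436,225), which fits the description. I'll confirm both in an enlarged crop.

Run:
```python
import cv2,numpy as np
t=cv2.imread('pics/top0.png');s=cv2.imread('pics/scene0.png')
a=cv2.resize(t[155:245,225:455],None,fx=3.4,fy=3.4,interpolation=cv2.INTER_CUBIC)
b=cv2.resize(s[140:280,235:435],None,fx=2.1,fy=2.1,interpolation=cv2.INTER_CUBIC)
o=np.zeros((a.shape[0]+b.shape[0],a.shape[1],3),np.uint8);o[:a.shape[0]]=a;o[a.shape[0]:,:b.shape[1]]=b
print(a.shape,b.shape);cv2.imwrite('pics/crop1.png',o)
```

```text
(306, 782, 3) (294, 420, 3)
```

View pics/crop1.png

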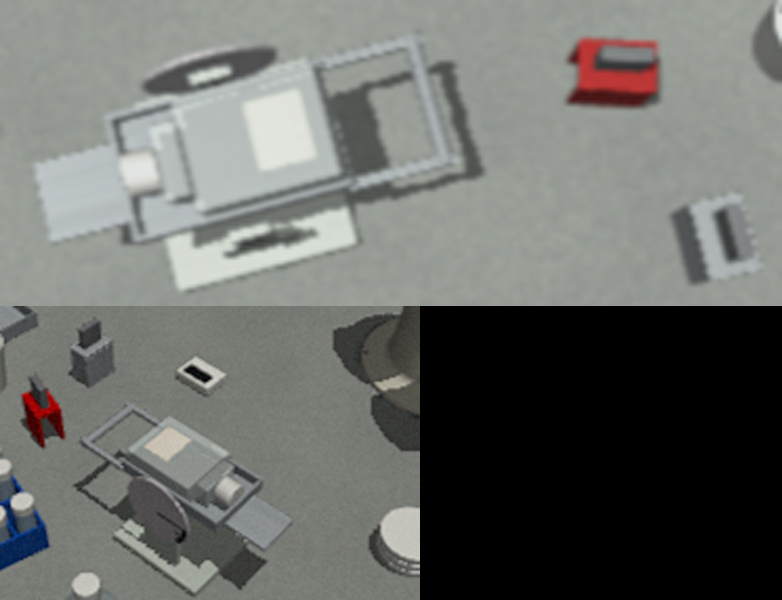

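```bash
cat > fit.py <<'E'
from h import *
from scipy.optimize import least_squares
tc,sc=arm.get_calibration("top"),arm.get_calibration("scene")
T=lambda u,v:(tc,(225+u/3.4,155+v/3.4)); S=lambda u,v:(sc,(235+u/2.1,140+(v-306)/2.1))
obs=[((30,142,8),T(35,163)),((-30,142,8),T(50,241)),((0,-150,8),T(432,103)),((47.5,80.5,23),T(108,117)),((-47.5,80.5,23),T(128,242)),
((30,142,8),S(262,547)),((-30,142,8),S(292,520)),((0,-150,8),S(108,423))]
def W(p,q): c,s=np.cos(p[2]),np.sin(p[2]);q=np.array(q)/1e3;return np.array([p[0]+c*q[0]-s*q[1],p[1]+s*q[0]+c*q[1],.11+q[2]])
E
cat >> fit.py <<'E'
if __name__=="__main__":
    f=lambda p:np.concatenate([proj(c,W(p,q))-px for q,(c,px) in obs])
    r=least_squares(f,[.4,0,0]);print(r.x,np.degrees(r.x[2]));print(np.round(f(r.x).reshape(-1,2),1).tolist())
    for q in [(0,118,8),(0,-150,8)]:print(W(r.x,q))
    print('saddle',tri([T(728,238),S(93,345)]), at_z(tc,T(728,238)[1],.068))
    print('timer',at_z(tc,(391,279),.022),'rack',at_z(tc,(363,128),.05),'bottle',at_z(tc,(258,118),.15),'red',at_z(tc,(405,175),.07),'tip',at_z(tc,(204,205),.05),'dish',at_z(tc,(221,292),.04))
E
python3 fit.py
```

```text
[0.55701869 0.04920406 0.24175767] 13.851694402663707
[[-0.5, -0.6], [0.1, -0.2], [-0.8, -0.1], [-0.8, -0.8], [1.8, -0.3], [0.5, -0.0], [0.2, -1.0], [1.0, -0.8]]
[0.52876836 0.16377247 0.118     ]
[ 0.59293012 -0.09643374  0.118     ]
saddle [ 0.49588875 -0.3235541   0.05717981] [ 0.49679776 -0.32211774  0.068     ]
timer [ 0.35919126 -0.20164434  0.022     ] rack [ 0.76509809 -0.13419084  0.05      ] bottle [0.7597138 0.1346759 0.15     ] red [ 0.62821918 -0.23953154  0.07      ] tip [0.55583154 0.29533826 0.05      ] dish [0.32745988 0.2435777  0.04      ]
```

The fit has residuals of about 1 px. The crop confirms the grey steel saddle with its fin at top (439,225); the red one is left alone. Next I press the tab, turning the tool with the cradle.

```bash
cat >> h.py <<'E'
P=np.array([.55702,.04920,.24176])
def Rc(th=0):
    c,s=np.cos(P[2]),np.sin(P[2]); Z=np.array([[c,-s,0],[s,c,0],[0,0,1.]])
    return Z@cv2.Rodrigues(np.array([-th,0,0.]))[0]   # cap end (+y) down
def C(q,th=0): return np.array([P[0],P[1],.11])+Rc(th)@(np.array(q)/1e3)
def tool(th=0,s=1):
    R=Rc(th);y=s*R[:,0];z=-R[:,2];return np.column_stack([np.cross(y,z),y,z])
E
python3 - <<'E'
from h import *
for th in (0,26):
  for s in(1,-1):
    print(th,s,[None if (j:=arm.solve_ik(p,R)) is None else np.round(j,0) for p,R in((C((0,120,8),np.radians(th)),tool(np.radians(th),s)),(C((0,-150,14),np.radians(th)),tool(0,s)))])
arm.grip(0)
s=1
arm.move_to(C((0,120,100)),tool(0,s))
arm.move_l(C((0,120,14)),feed=.12)
f0=np.array(arm.current_force());print('f0',f0)
z=14
while z>2:
    z-=1;arm.move_l(C((0,120,z)),feed=.02);f=np.array(arm.current_force())-f0
    print(z,np.round(f,1),arm.current_ee_pos()[2])
    if f[2]>1.5:break
print(arm.current_t())
E
```

```text
0 1 [array([11., 29., 94., -0., 57., -3.]), array([-15.,  32.,  86.,  -0.,  62., -29.])]
0 -1 [None, array([-15.,  32.,  86.,  -0.,  62., 151.])]
26 1 [array([ 26.,  38.,  93., -30.,  58.,  31.]), array([-13.,  27.,  84.,  -0.,  69., -27.])]
26 -1 [array([  26.,   38.,   93.,  -30.,   58., -149.]), array([-13.,  27.,  84.,  -0.,  69., 153.])]
f0 [ 0.85500398  0.05655967 -0.55623065]
13 [-0.9  0.1 -0.3] 0.12344445531323074
12 [-0.9 -0.1  0.7] 0.1220355127386805
11 [-0.2  0.4  0.3] 0.12092744255576565
10 [-0.4 -0.1  0.1] 0.1199150859585027
9 [-1.5  0.3  0.2] 0.11892896289558302
8 [-0.8 -0.3  1.3] 0.11798036495944864
7 [-1.1  0.7  1.5] 0.11697003002336033
6.0667
```

Run:
```python
from h import *
for d in (4,8,12,16,20,23,26):
    t=np.radians(d);arm.move_l(C((0,120,8),t),tool(t),feed=.06)
    print(d,np.round(arm.current_force(),1),np.round(np.array(arm.current_ee_pos())-C((0,120,8),t),4))
arm.sleep(.3)
save(arm.snapshot("scene"),'s1.png');save(arm.snapshot("top"),'t1.png');print(arm.current_t())
a=cv2.imread('pics/s1.png')[170:290,250:410];b=cv2.imread('pics/t1.png')[150:250,220:380]
cv2.imwrite('pics/c2.png',np.vstack([cv2.resize(x,(480,int(x.shape[0]*3)),interpolation=cv2.INTER_CUBIC) for x in(a,b[:80])]))
sc=arm.get_calibration("scene")
for d in(0,22,24,26,28,30):
    t=np.radians(d);print(d,[np.round((proj(sc,C(q,t))-(250,170))*3,0).tolist() for q in((0,-150,8),(30,142,8),(-30,142,8),(42,-150,8),(-42,-150,8))])
```

```text
4 [-1.3  0.9 -0.1] [-0.0005  0.0007 -0.0002]
8 [ 1.   0.1 -0.1] [-0.0004  0.0004 -0.0001]
12 [ 0.4 -0.3  1.1] [-0.0003  0.0002 -0.    ]
16 [-0.7 -0.8  0. ] [-0.0003  0.0002  0.    ]
20 [ 0.1 -0.2  1.1] [-0.0003  0.0002 -0.    ]
23 [-0.2 -1.1  0.1] [-0.0003  0.0002 -0.    ]
26 [-0.7 -0.2 -0. ] [-0.0003  0.0002 -0.0001]
8.425
0 [[112.0, 75.0], [331.0, 254.0], [373.0, 213.0], [81.0, 98.0], [142.0, 53.0]]
22 [[119.0, 40.0], [320.0, 286.0], [361.0, 246.0], [87.0, 63.0], [150.0, 17.0]]
24 [[120.0, 37.0], [318.0, 288.0], [359.0, 248.0], [88.0, 61.0], [151.0, 15.0]]
26 [[122.0, 35.0], [316.0, 290.0], [357.0, 250.0], [90.0, 58.0], [153.0, 12.0]]
28 [[124.0, 32.0], [314.0, 292.0], [354.0, 251.0], [91.0, 56.0], [155.0, 10.0]]
30 [[126.0, 30.0], [312.0, 294.0], [352.0, 253.0], [93.0, 54.0], [157.0, 8.0]]
```

View pics/c2.png

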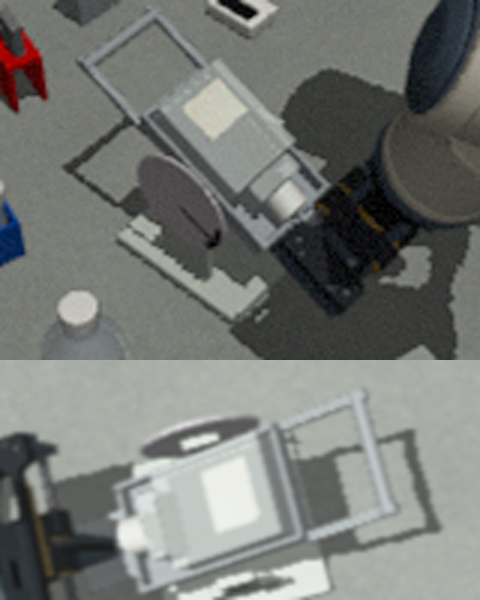

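Tilt check: the bar middle moved by (+9,−40) px in the 3x crop, against (+10,−40) predicted for 26°. Flask is in the tray. I'll hold, then level it by pressing the bar.

Run:
```python
from h import *
arm.sleep(2.6)
t=np.radians(26)
arm.move_l(C((0,122,90),t),feed=.25)
arm.move_l(C((0,60,180)),tool(0),feed=.25)
q=C((0,-150,14),t);q[2]+=.05
u=q.copy();u[2]=.29
arm.move_to(u,tool(0))
q[2]-=.035;arm.move_l(q,feed=.2)
f0=np.array(arm.current_force())
for d in (24,20,16,12,8,5,3,2):
    a=np.radians(d);arm.move_l(C((0,-150,14),a),feed=.06)
    if d%8==0: print(d,np.round(np.array(arm.current_force())-f0,1))
z=14+3
p=C((0,-150,14),a)
h=p[2]
while h>.118:
    h-=.0007;p=C((0,-150,14));p[2]=h;arm.move_l(p,feed=.02);arm.sleep(.05)
    f=(np.array(arm.current_force())-f0)[2];print(round(h,4),round(f,1),round(arm.current_ee_pos()[2],4))
    if f>12:break
print(arm.current_t())
```

```text
24 [-1.3  0.1 -0. ]
16 [-1.3 -0.   0.6]
8 [-1.8  0.2 -0.5]
0.1285 -1.0 0.1285
0.1278 0.3 0.1278
0.1271 0.6 0.1271
0.1264 0.1 0.1264
0.1257 1.0 0.1257
0.125 1.9 0.125
0.1243 1.2 0.1243
0.1236 7.8 0.124
0.1229 15.4 0.1238
18.975
```

Run:
```python
from h import *
p=C((0,-150,14));p[2]=.27;arm.move_l(p,feed=.25)
w=arm.get_calibration("wrist");np.save('w1.npy',w,allow_pickle=True);save(arm.snapshot("wrist"),'w1.png')
arm.move_to([.49,-.32,.27],tool(0));arm.grip(.06)
w2=arm.get_calibration("wrist");np.save('w2.npy',w2,allow_pickle=True);save(arm.snapshot("wrist"),'w2.png')
save(arm.snapshot("scene"),'s2.png')
print(arm.current_t(),np.round(w2["cam_to_world"],3).tolist())
a=cv2.imread('pics/w1.png');b=cv2.imread('pics/w2.png')
cv2.imwrite('pics/w12.png',np.vstack([cv2.resize(x,(480,300)) for x in(a,b)]))
for q in((0,-150,8),(42,-150,8),(-42,-150,8)):print(proj(w,C(q)))
```

```text
21.8333 [[0.971, 0.23, 0.067, 0.47], [0.24, -0.932, -0.273, -0.241], [-0.0, 0.281, -0.96, 0.441], [0.0, 0.0, 0.0, 1.0]]
[318.82305865 189.75967693]
[362.58290556 189.79204611]
[275.07689069 189.73318577]
```

View pics/w12.png

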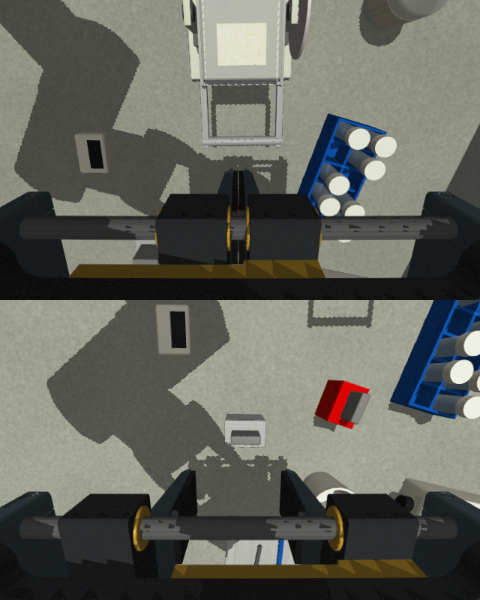

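Saddle at about (326,177) and bar at about (324,188) in the full wrist pictures; I'll enlarge both to refine.

Run:
```python
import cv2,numpy as np
a=cv2.imread('pics/w1.png')[100:200,250:390];b=cv2.imread('pics/w2.png')[140:210,285:365]
A=cv2.resize(a,None,fx=4,fy=4,interpolation=cv2.INTER_CUBIC)[:,:]
B=cv2.resize(b,None,fx=3,fy=3,interpolation=cv2.INTER_CUBIC)
# layout: A 560x400 left; B 240x210 right
o=np.zeros((400,800,3),np.uint8);o[:,:560]=A;o[:210,560:]=B;cv2.imwrite('pics/c3.png',o)
```

```text
(no output)
```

View pics/c3.png

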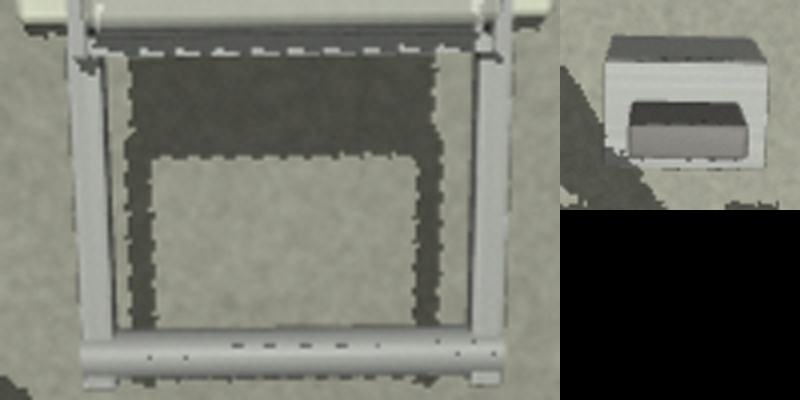

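Run:
```python
from h import *
w1=np.load('w1.npy',allow_pickle=True).item();w2=np.load('w2.npy',allow_pickle=True).item()
A=lambda u,v:(250+u/4,100+v/4);B=lambda u,v:(285+(u-560)/3,140+v/3)
print('bar',at_z(w1,A(293,352),.118),'fit',C((0,-150,8)))
l,r=at_z(w1,A(115,354.5),.118),at_z(w1,A(472,350),.118);print('bar yaw',np.degrees(np.arctan2(*(r-l)[[1,0]])),np.linalg.norm(r-l))
print('fin',at_z(w2,B(688,141.5),.108),'bridge',at_z(w2,B(686,115),.068))
for z,a,b in((.108,(628,157.5),(748,159)),(.068,(607,62),(767,65))):
  l,r=at_z(w2,B(*a),z),at_z(w2,B(*b),z);print('sad yaw',np.degrees(np.arctan2(*(r-l)[[1,0]])),np.linalg.norm(r-l))
def T(yaw):
    y=np.array([-np.sin(yaw),np.cos(yaw),0]);z=np.array([0,0,-1.]);return np.column_stack([np.cross(y,z),y,z])
for d in(13,193):print(d,arm.solve_ik([.49,-.32,.074],T(np.radians(d))),arm.solve_ik(C((0,-150,40)),T(np.radians(d))))
```

```text
bar [ 0.59663135 -0.09373206  0.118     ] fit [ 0.59293177 -0.09643772  0.118     ]
bar yaw 14.63550229473935 0.08555345206106611
fin [ 0.49937726 -0.31836185  0.108     ] bridge [ 0.49971893 -0.31808814  0.068     ]
sad yaw 13.128758054520949 0.03982779151238927
sad yaw 12.790029698403277 0.057968264105866245
13 [-3.89920989e+01  3.46870088e+01  9.11574785e+01 -2.54444375e-14
  5.41555127e+01 -1.41992099e+02] [-1.49319079e+01  3.01553679e+01  8.49719468e+01 -2.54444375e-14
  6.48726854e+01 -1.17931908e+02]
193 [-3.89920989e+01  3.46870088e+01  9.11574785e+01 -2.54444375e-14
  5.41555127e+01  3.80079011e+01] [-1.49319079e+01  3.01553679e+01  8.49719468e+01 -2.54444375e-14
  6.48726854e+01  6.20680921e+01]
```

```bash
cat >> h.py <<'E'
def T(deg):
    a=np.radians(deg);y=np.array([-np.sin(a),np.cos(a),0]);z=np.array([0,0,-1.]);return np.column_stack([np.cross(y,z),y,z])
BAR=np.array([.595,-.095])
E
python3 - <<'E'
from h import *
s=[.4982,-.3196]
arm.grip(.045)
arm.move_to([*s,.17],T(193))
arm.move_l([*s,.076],feed=.1)
arm.grip(0);print('w',arm.current_width(),arm.current_force())
arm.move_l([*s,.25],feed=.15);print('w',arm.current_width(),np.round(arm.current_force(),1))
arm.move_to([*BAR,.225],T(194.3))
arm.sleep(.2)
w=arm.get_calibration("wrist");np.save('w3.npy',w,allow_pickle=True);im=arm.snapshot("wrist");save(im,'w3.png')
im=arm.snapshot("scene");save(im,'s3.png');save(arm.snapshot("top"),'t3.png')
a=cv2.imread('pics/s3.png')[150:270,250:390]
b=cv2.imread('pics/w3.png')
cv2.imwrite('pics/c4.png',np.vstack([cv2.resize(b,(400,250)),cv2.resize(a,(400,343))]))
print(arm.current_t())
E
```

```text
w 0.01192113549371706 [-0.04427444 -0.75796085  0.96403499]
w 0.011892598579439941 [-0.6  0.2 -6.5]
28.0667
```

View pics/c4.png

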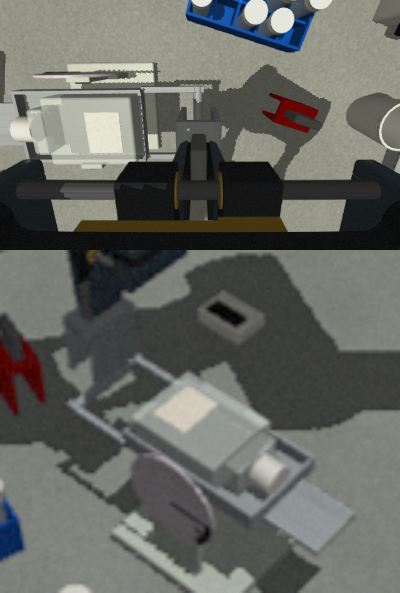

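Run:
```python
from h import *
w=np.load('w3.npy',allow_pickle=True).item()
a=np.radians(14.3);d=np.array([np.cos(a),np.sin(a),0]);n=np.array([-d[1],d[0],0]);b=np.array([*BAR,.118])
f=lambda p:np.round((proj(w,p)-(270,120))*6).tolist()
print('bar end',f(b+.042*d),f(b+.03*d)); s=np.array([*BAR,.149])
print('saddle top corners',[f(s+.03*d+k*.02*n+[0,0,.068]) for k in(-1,1)],'bottom',[f(s+.03*d+k*.02*n) for k in(-1,1)])
x=cv2.imread('pics/w3.png')[120:220,270:370];cv2.imwrite('pics/c5.png',cv2.resize(x,(600,600),interpolation=cv2.INTER_CUBIC))
```

```text
bar end [288.0, 172.0] [288.0, 261.0]
saddle top corners [[512.0, 454.0], [65.0, 455.0]] bottom [[453.0, 306.0], [123.0, 306.0]]
```

View pics/c5.png

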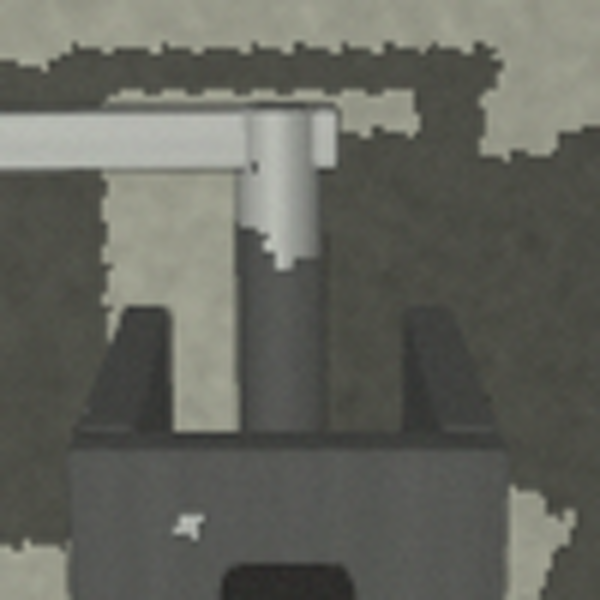

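The bar (x≈281) sits centred in the slot (172–403), and its arm edge is at row 170 against 172 predicted. Lowering.

Run:
```python
from h import *
arm.move_l([*BAR,.144],feed=.1);arm.sleep(.1)
f0=np.array(arm.current_force());print(np.round(f0,1));h=.144
while h>.136:
    h-=.001;arm.move_l([*BAR,h],feed=.02);arm.sleep(.05)
    f=np.array(arm.current_force())-f0;print(round(h,4),np.round(f,1))
    if f[2]>4:break
arm.grip(.03);print(arm.current_width())
arm.move_l([*BAR,.25],feed=.15)
arm.move_to([.42,-.25,.30],T(194.3))
arm.sleep(.5)
for n in("scene","top"):save(arm.snapshot(n),n+'9.png')
a=cv2.imread('pics/scene9.png')[140:280,235:435];b=cv2.imread('pics/top9.png')[140:260,220:450]
cv2.imwrite('pics/c6.png',np.vstack([cv2.resize(a,(460,322),interpolation=cv2.INTER_CUBIC),cv2.resize(b,(460,240),interpolation=cv2.INTER_CUBIC)]))
print(arm.current_t())
```

```text
[ 0.4 -0.1 -5.9]
0.143 [-0.7 -0.1 -0.1]
0.142 [-0.5  0.4 -0.2]
0.141 [-0.4 -0.3 -0.3]
0.14 [-0.1  0.6  1. ]
0.139 [-3.1  1.4 14.6]
0.029979731929828477
33.55
```

View pics/c6.png

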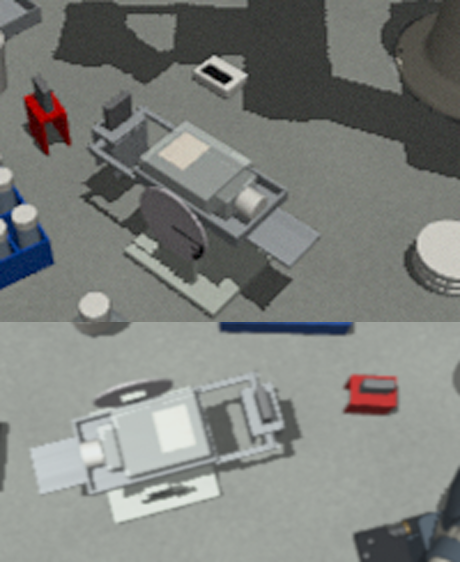

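The saddle sits astride the bar at about (118,120). The cradle is level and the flask is in its tray, with the tab and bar at their original pixels. The red look-alike and the bystanders have not moved, and the gripper is clear. Handing in.

```bash
python3 -c "
from rig import arm
arm.sign_off()"
```

```text
the job is handed in; nothing more can be done
```

The job is done and handed in, about 34 s into the 64 s allowed. There is no verdict to report.

- **Tipping:** I pressed the tab to a commanded 26°; the scene picture agreed to within about a degree. I held it for over 2.5 s, so it stayed well short of 35°.
- **Levelling:** I pressed the bar down to the hard stop. The force rose to 15 N with the fingertips at z = 0.124 m, which is the level position.
- **Saddle:** I took the grey steel saddle by its fin and checked from close up that its slot was centred over the bar. I lowered it until it rested on the bar (about 15 N at contact), released it and moved clear.

**Last checks:** the final pictures show the saddle astride the bar, the cradle level and the flask in its tray. The red look-alike and the bystanders in those crops look unmoved. I did not check the tip box, beaker, bottle and rack fully in the final pictures, but the arm did not work near them.

**Disagreement:** the wrist camera placed the bar and saddle 4–5 mm away from where the fixed cameras did. I used the mean of the two, and the close-up check agreed with it to about 1 mm.

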